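Open the sampling valve one turn and lock it

ROBOT

A 6-joint arm with a two-finger parallel gripper is mounted at the origin on a cart in front of the work surface, level with it; the furniture and walls round the work are solid. World frame = base frame: x ahead of the robot, y to its left, z up, the work surface at z = 0. Lengths are in m, angles in rad, forces in N, time in s.
With the tool pointing down it reaches from about 0.275 to 0.875 m from the base axis. Payload 12.5 kg.
Tool frame: the origin (TCP) lies on the centre line of the jaws, within the pads' length; the fingertips stand r.finger_overhang ahead of it and the grasp point (between the pads) lies 3 mm ahead of it (r.finger_overhang is the distance from the TCP to the fingertips, in m); z points along the fingers, y is the line along which they close (so a half turn about z gives the same grasp; the last joint's range is limited). The gripper opens to 85 mm and grips with 20 to 120 N. Pads are 22 mm wide; open, the fingers measure 114 mm over their backs; the gripper's body (76 mm by 85 mm) begins 54 mm behind the grasp point. The pads swing forward as they close: fully open they stand 13 mm farther back than shut.
Start: joints at [-1.379, 0.351, 1.652, -0, 1.139, -0.085], TCP at [0.15, -0.529, 0.253] pointing down, gripper open.
Joint ranges: [-2.75, 2.75], [-0.79, 2.1], [0.01, 2.65], [-1.57, 4.71], [0.07, 3.14], [-2.87, 2.87]. Speed limits (rad/s): [2.22, 2.22, 2.79, 3.14, 3.14, 3.14].

INTERFACE

Orientations are given as a unit quaternion [x, y, z, w].
In Python, from cell import r, optics gives the robot as it stands. The module is installed in compiled form; this text tells all that it offers. Calls block until the motion is done:
- r.move_to(position, orientation): joint-space move of the TCP to a pose.
- r.move_linear(position, rot=None, vel=0.15): straight line of the TCP; rot=None keeps the orientation; vel is the mean speed in m/s.
- r.set_joints(angles): joint-space move.
- r.set_gripper(opening, squeeze=None): opening from 0.0 (shut) to 1.0 (fully open); squeeze is the grip in N (None keeps the last); returns when the fingers have stopped.
- r.sleep(seconds).
- r.inverse_kinematics(position, orientation): joint angles nearest the present ones, or None.
- optics.get_image(name): name is "scene" or "top" or "wrist"; returns a dict with "pixels" (420x560x3 uint8, red, green, blue), "depth" (420x560 float32, m along the optical axis (not along the pixel's ray), 0 where there is no reading), "fx", "fy", "cx", "cy" (pixels), "camera_from_world" (4x4, takes a point from world to camera coordinates); the wrist camera has in their place "mount" (4x4, takes a point from camera to tool coordinates, whose origin is the TCP and whose axes are the flange's). Camera axes: x right, y down, z forward; pixel columns grow to the right and rows downward; lengths in m; the calibration is good to about 2 mm. The wrist camera is an equidistant fisheye: a pixel r from the principal point sees the ray r / f radians off the axis. A picture is of the moment at which its call begins: read the wrist's pose just before it.
A pose or a line that the arm cannot do raises r.PlanningError and nothing moves.
- r.hand_in(): hands the job in; it is judged then, once.
Readings, each from a call of its own:
- r.current_t(): time.
- r.current_q(): joint angles.
- r.current_qvel(): joint speeds.
- r.current_effort(): joint torques, N m.
- r.current_tool_pos(): TCP position.
- r.current_ee_rot(): TCP orientation.
- r.current_contact_force(): force on the tool from outside, world axes, zero at the start.
- r.current_torque(): the same for the moment, N m.
- r.current_opening(): opening from 0.0 (shut) to 1.0 (fully open).
- r.current_finger_force(): force on a finger pad.
Only numpy, scipy, OpenCV 4.12 (cv2) and the standard library are available. Lean on these libraries where they do the work, as an engineer would, in place of code of your own. Each camera call takes 0.05 s, during which the arm holds its last target. There are 200 camera calls.

TASK

Open the bench sampling valve by exactly one full turn: with the fingers, push its hand wheel round counterclockwise (seen from above) by the upright handle, once round until the handle stands at the pointer post again. Then push the lock pin's knob fully home with a fingertip so that the pin enters the gap in the wheel. Only push: do not grip the handle or the knob, and leave the loose things on the table where they lie.

Things in the scene. Friction and masses are not known exactly. Their poses are not given: they have to be found in the camera images.
- valve: bench valve, fixed to the table: base plate 110 x 200 mm on feet (its top 28 mm high, x within 55 mm, y from -114 to +86 mm of the origin), brass body, horizontal grey hand wheel. Origin on the wheel's vertical axis at table height, z up; +y points to the pointer post (12 mm wide, outside the rim, 80 to 85 mm from the axis, top 104 mm high), -y to the lock pin. Yaw differs from start to start
- wheel (a joint): turn of the hand wheel in rad: 0 = valve shut, handle at the pointer post (always so at the start); grows counterclockwise seen from above; one turn is 6.283. It cannot be turned clockwise past shut, and turns on past one turn (to two turns) if pushed. About 1.5 N on the handle moves it; it stays where it is left
- wheel_centre (a point): centre of the hand wheel on its vertical axis, 103 mm above the table. Rim of 65 mm mean radius, round bar 12 mm thick (top 109 mm above the table), three spokes, the hub no more than 3 mm higher than the rim's top. Two lugs hang under the rim opposite the handle with a 30 mm gap between them, for the lock pin
- handle: black upright handle on the wheel's rim, 65 mm from the wheel's axis. Origin in the rim's middle, 103 mm above the table; the grip is 19 mm thick and reaches from 112 to 154 mm above the table; it spins freely on its own axis (so its yaw means nothing) and is carried round by the wheel
- handle_mid (a point): centre of the upright handle's grip, on its axis, 133 mm above the table
- lock_pin (a joint): travel of the lock pin in m: 0 = out (start), 0.016 = fully home towards the wheel's axis (along the valve's +y). Pushing takes about 3 N; it stays where it is left
- lock_knob (a point): centre of the lock pin's black knob (22 mm diameter, 12 mm long, axis level and radial, 84 mm above the table), 127 mm from the wheel's axis on the valve's -y side when out (outer face 133 mm), 111 mm when home. Behind the knob is a steel bracket 86 to 102 mm from the axis, top 94 mm high
- ph_pen: yellow pen meter, loose bystander, 38 x 177 x 25 mm, lying; origin under its centre
- petri_dish: white dish, loose bystander, 62 mm across, 14 mm high; origin under its centre
- timer: white timer, loose bystander, 64 x 64 x 19 mm; origin under its centre
- marker_pen: marker pen, loose bystander, 12 x 121 x 14 mm; origin under its centre
- screwdriver: red-handled screwdriver, loose bystander, 22 x 171 x 22 mm; origin under its centre
- cap_blue_loose: blue screw cap, loose bystander, 53 mm across, 25 mm high; origin under its centre

How it is judged:
By the outcome, as a careful person would: the job done as asked, in the order asked, and still so for the second after the job is handed in, with the robot touching nothing.
It also fails if it takes over 64 s, if anything falls off the work surface, if the arm or the gripper's body presses on something with over 40 N, if the wrist force passes 120 N, or if a joint passes its speed limit or range.

## Working session

There is one attempt and no reset: what is moved stays moved. The work goes in short steps, each a Python script; the robot and the scene stay as the last script left them, time stands still between calls to the robot, and variables do not carry over. Pictures are saved under pics/ and viewed, at most 10 in all, crops included, and the job is handed in when it is done.

```bash
mkdir -p pics
python3 - <<'E'
from cell import r, optics
import cv2,numpy as np
for n in("scene","top"):
    d=optics.get_image(n); cv2.imwrite(f"pics/{n}0.png",d["pixels"][:,:,::-1]); np.savez(f"{n}0.npz",**d)
    print(n,d["fx"],d["fy"],d["cx"],d["cy"],np.round(d["camera_from_world"],3).tolist())
print(r.finger_overhang,r.current_t(),r.current_ee_rot(),r.current_tool_pos())
E
```

```text
scene 438.50834914820007 438.50834914820007 278.4400306593686 202.11183332143935 [[0.605, -0.796, -0.021, -0.607], [-0.407, -0.287, -0.867, 0.202], [0.684, 0.533, -0.498, 0.804], [0.0, 0.0, 0.0, 1.0]]
top 442.08149025093104 442.08149025093104 281.5214861226446 209.37523072565864 [[-0.002, -1.0, -0.005, -0.367], [-0.985, 0.003, -0.172, 0.529], [0.172, 0.004, -0.985, 0.849], [0.0, 0.0, 0.0, 1.0]]
0.022 0.1 [ 9.90437789e-01  1.37959125e-01 -2.71897070e-05 -5.14884706e-04] [ 0.15027536 -0.52880765  0.25280505]
```

View pics/top0.png

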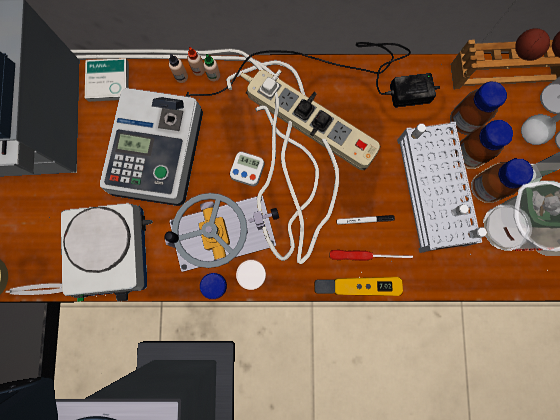

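View pics/scene0.png

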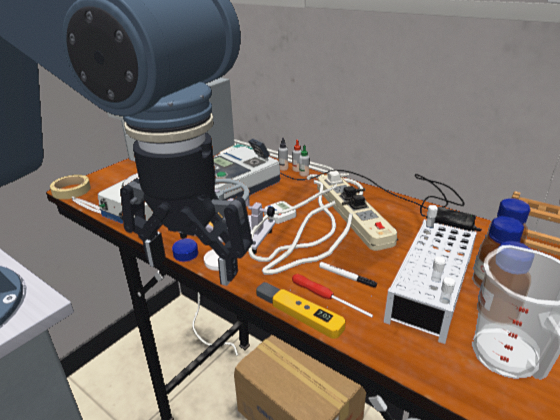

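The top view shows the wheel centred near (209,230), the handle near (171,238) and the lock knob near (274,213). Next I'll measure these and check for obstacles nearby.

```bash
cat > h.py <<'E'
import numpy as np,cv2
def ray(d,u,v,z):
    T=np.array(d["camera_from_world"]);R=T[:3,:3];c=-R.T@T[:3,3]
    k=R.T@np.array([(u-d["cx"])/d["fx"],(v-d["cy"])/d["fy"],1.]);return c+k*(z-c[2])/k[2]
def cloud(d):
    T=np.array(d["camera_from_world"]);D=d["depth"];v,u=np.indices(D.shape)
    P=np.stack([(u-d["cx"])/d["fx"]*D,(v-d["cy"])/d["fy"]*D,D],-1);P=(P-T[:3,3])@T[:3,:3];P[D==0]=np.nan;return P
E
python3 - <<'E'
from h import *
d=np.load("top0.npz");P=cloud(d);px=d["pixels"].astype(int)
for n,u,v,z in(("wheel",209,230,.109),("handle",171,238,.15),("knob",274,213,.084)):print(n,ray(d,u,v,z).round(4),P[v,u].round(4))
dark=(px.max(2)<60)
for n,(u0,u1,v0,v1) in dict(handle=(160,185,225,250),knob=(265,285,203,225)).items():
    m=np.zeros(dark.shape,bool);m[v0:v1,u0:u1]=dark[v0:v1,u0:u1]
    v,u=np.nonzero(m);Q=P[m];print(n,u.mean(),v.mean(),u.min(),u.max(),v.min(),v.max(),np.nanpercentile(Q,[5,50,95],axis=0).round(3).tolist())
# rim by height 0.095-.112
x,y,z=P[...,0],P[...,1],P[...,2]
m=(z>.1)&(z<.115)&(abs(x-ray(d,209,230,.109)[0])<.09)&(abs(y-ray(d,209,230,.109)[1])<.09)
A=np.c_[2*x[m],2*y[m],np.ones(m.sum())];c=P[m][:,:2]
for i in range(8):
    rr=np.hypot(*(P[m][:,:2]-(c.mean(0) if i==0 else s[:2])).T);k=abs(rr-.065)<(.02 if i<3 else .009)
    s=np.linalg.lstsq(A[k],(x[m]**2+y[m]**2)[k],rcond=None)[0]
print("rim",s[:2],np.sqrt(s[2]+s[0]**2+s[1]**2),k.sum())
# obstacle map: max heights on 2cm grid around
print("heights mm; rows x desc, cols y desc")
ys=np.arange(s[1]+.2,s[1]-.24,-.02)
print("      ",*[f"{int(b*1000):4d}" for b in ys])
for a in np.arange(s[0]+.2,s[0]-.2,-.02):
    print(f"{int(a*1000):5d} ",*[f"{1000*np.nanmax(np.r_[0,z[(abs(x-a)<.01)&(abs(y-b)<.01)]]):4.0f}" for b in ys])
b=cv2.resize(px[170:310,50:290].astype(np.uint8),None,fx=3.2,fy=3.2,interpolation=2);cv2.imwrite("pics/c1.png",b[:,:,::-1])
E
```

```text
wheel [ 0.4778 -0.2332  0.109 ] [ 0.4776 -0.2334  0.1105]
handle [ 0.4586 -0.1735  0.15  ] [ 0.4582 -0.1743  0.1534]
knob [ 0.5137 -0.3537  0.084 ] [ 0.512  -0.3539  0.0942]
handle 171.47407407407408 237.54074074074074 165 178 226 246 [[0.454, -0.179, 0.071], [0.46, -0.172, 0.15], [0.469, -0.156, 0.154]]
knob 274.6029411764706 213.1764705882353 271 278 208 219 [[0.503, -0.36, 0.086], [0.512, -0.356, 0.092], [0.523, -0.35, 0.094]]
rim [ 0.47894355 -0.23289967] 0.06441624692152272 1354
heights mm; rows x desc, cols y desc
        -32  -52  -72  -92 -112 -132 -152 -172 -192 -212 -232 -252 -272 -292 -312 -332 -352 -372 -392 -412 -432 -452
  678    72   71   71   71   71   70   71   68   43    3    3    2    3    3    3    4   47   26   22   21   52   39
  658    71   71   71   72   72   70   72   72    2    4    2    2   19   19   16    3   47   25    4   21   20   39
  638    73   73   72   72   72   71   71   70    4    3    4    3   20   21   20   19   48   25    3    3   19   13
  618    74   75   75   73   72   74   71   68    3    2    5   17   21   21   20   16   51   24    3    3
[... 1299 characters left out ...]
 378    72   71   71   69    3    2    3    2    2   28   27   27   15   17   17   16    3    4    2    2   23   24
  358    69   66   59    2    2    2    3    3    3   27   28   26    2    2    2    3    3    3    3    6   23   23
  338     1   57   53    1    2    1    1    1    2    1    4    1    3    2    2    0    4    5    2    3    0    1
  318     0    0    0    0    0    0    0    0    0    0    0    0    0    0    0    0    0    0    0    0    0    0
  298     0    0    0    0    0    0    0    0    0    0    0    0    0    0    0    0    0    0    0    0    0    0
  278     0    0    0    0    0    0    0    0    0    0    0    0    0    0    0    0    0    0    0    0    0    0
```

View pics/c1.png

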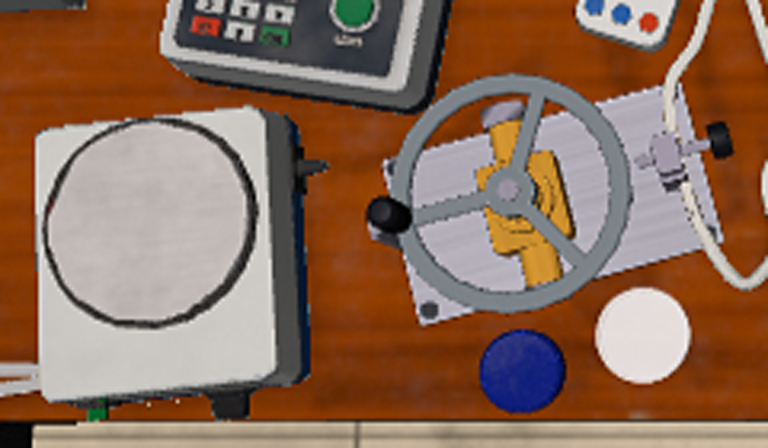

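Valve +y sits at about 106° in world coordinates, and the sizes agree: handle at 64 mm, knob at 126 mm, rim radius 64.4 mm. I'll push in two strokes with the fingers shut, turning the tool along the tangent.

```bash
cat > act.py <<'E'
from cell import r, optics
from h import *
C=np.array([.4789,-.2329]);PSI=np.deg2rad(106.5);R=.065;Z=.142
def quat(f): return [float(np.cos(f/2)),float(np.sin(f/2)),0.,0.]
def pose(th,flip,gap=0.,z=Z):      # pusher behind handle at angle th; flip: tool -x leads
    t=np.array([-np.sin(th),np.cos(th)]);p=C+R*np.array([np.cos(th),np.sin(th)])-(.0205+gap)*t
    f=th+np.pi/2-(np.pi if flip else 0);f=(f+np.deg2rad(116))%(2*np.pi)-np.deg2rad(116)
    return [*p,z],quat(f)
def stroke(a,b,flip,vel=.06,n=None):
    F=[]
    for th in np.linspace(a,b,n or max(2,int(abs(b-a)/np.deg2rad(13))))[0:]:
        p,q=pose(th,flip);r.move_linear(p,q,vel=vel);F.append(np.linalg.norm(r.current_contact_force()[:2]))
    print("F",np.round(F,1),"t",r.current_t())
def handle():
    d=optics.get_image("top");P=cloud(d);px=d["pixels"].astype(int)
    m=(px.max(2)<75)&(P[...,2]>.14)&(P[...,2]<.162)&(np.hypot(P[...,0]-C[0],P[...,1]-C[1])<.09)
    q=np.nanmedian(P[m],axis=0)if m.any() else np.zeros(3);v,u=np.nonzero(m);w=q[:2]-C
    print("handle",q.round(4),"px",u.mean().round(2),v.mean().round(2),m.sum(),"r",np.hypot(*w).round(4),"deg",np.rad2deg(np.arctan2(w[1],w[0])).round(2));return d
E
python3 - <<'E'
from act import *
handle()
r.set_gripper(0.)
p,q=pose(PSI,True,.012,.25);r.move_to(p,q)
p,q=pose(PSI,True,.012);r.move_linear(p,q,vel=.1)
print(r.current_contact_force(),r.current_q(),r.current_t())
stroke(PSI,PSI+np.deg2rad(190),True)
p,q=pose(PSI+np.deg2rad(190),True,.015);r.move_linear(p,q,vel=.1)
p[2]=.25;r.move_linear(p,q)
d=handle();cv2.imwrite("pics/s1.png",d["pixels"][:,:,::-1]);print(r.current_q(),r.current_t())
E
```

```text
handle [ 0.4617 -0.1721  0.1519] px 169.88 236.24 97 r 0.0632 deg 105.76
[-0.431441    0.84068652 -0.67364038] [-4.07098966e-01  4.40283639e-01  1.83343249e+00  1.54077250e-05
  8.66851763e-01  8.75687051e-01] 3.975
F [1.2 0.6 0.7 0.6 0.8 0.6 0.5 0.5 0.3 0.5 0.5 0.7 1.3 0.1] t 10.0667
handle [0. 0. 0.] px nan nan 0 r 0.5325 deg 154.07
[-6.54698685e-01  3.85074353e-01  1.61328938e+00 -2.28847242e-05
  1.14512663e+00 -2.68797954e+00] 11.2833act.py:18: RuntimeWarning: Mean of empty slice.
  print("handle",q.round(4),"px",u.mean().round(2),v.mean().round(2),m.sum(),"r",np.hypot(*w).round(4),"deg",np.rad2deg(np.arctan2(w[1],w[0])).round(2));return d
  ret = ret.dtype.type(ret / rcount)
```

View pics/s1.png

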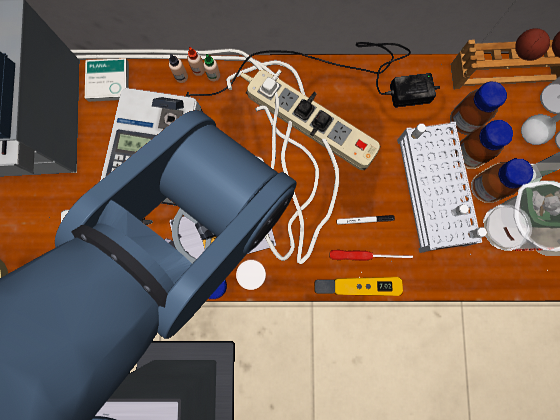

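The arm hides the wheel here, although the handle's starting spot at (171,238) looks empty. I'll move the arm clear and measure where the handle is.

Run:
```python
from act import *
q0=r.current_q();q=list(q0);q[0]=-1.379;q[5]=-1.5;r.set_joints(q)
d=handle();cv2.imwrite("pics/s2.png",cv2.resize(d["pixels"][150:320,100:330],None,fx=3,fy=3)[:,:,::-1]);print(r.current_t(),r.current_tool_pos())
```

```text
handle [ 0.5061 -0.2913  0.1518] px 238.24 211.05 88 r 0.0645 deg -65.04
12.8167 [ 0.15400788 -0.54458934  0.24872876]
```

View pics/s2.png

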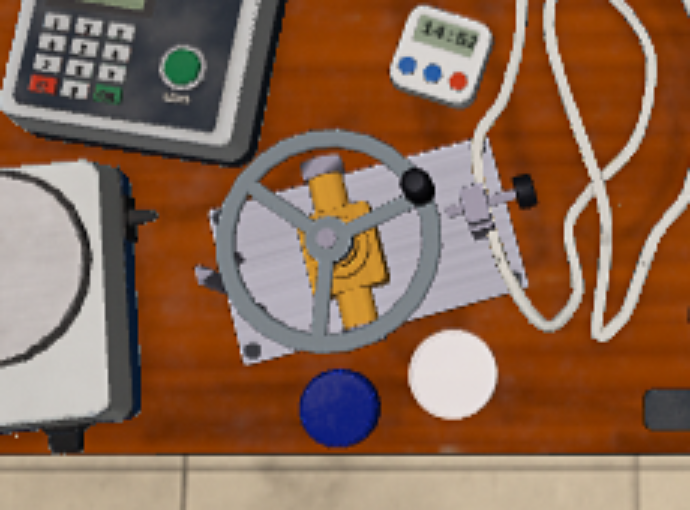

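The handle has gone round 189.2°, to crop position (417,187), and it lags the command by about 1.5°. The second stroke will stop just short of a full turn so I can check it.

Run:
```python
from act import *
a=PSI+np.deg2rad(189);b=np.deg2rad(464.)
p,q=pose(a,False,.014,.25);r.move_to(p,q)
p,q=pose(a,False,.014);r.move_linear(p,q,vel=.1)
stroke(a,b,False)
p,q=pose(b,False,.012);r.move_linear(p,q,vel=.1)
p[2]=.22;r.move_linear(p,q,vel=.2)
j=list(r.current_q());print(j);j[0]=-1.2;r.set_joints(j)
handle();print(r.current_t(),r.current_tool_pos())
```

```text
F [0.5 1.3 0.3 0.7 0.2 1.4 0.6 1.2 1.  1.  0.4 1. ] t 21.1
[np.float64(-0.40604216209112187), np.float64(0.3364901997626989), np.float64(1.7640193848382701), np.float64(-3.9738942440049996e-05), np.float64(1.0415185727321967), np.float64(-2.22060441361274)]
handle [ 0.4616 -0.1721  0.1516] px 169.85 236.36 94 r 0.0632 deg 105.86
23.45 [ 0.23187518 -0.46546261  0.21932342]
```

The handle is back at its starting pixel, (169.85,236.36) against (169.88,236.24), so the turn is complete to within about 0.1°. Next is the lock pin.

Run:
```python
from act import *
f=np.deg2rad(105.9);n=np.array([np.cos(f),np.sin(f)])
P=lambda D,z=.098:[*(C-D*n),z]
q=quat(f)
r.move_to(P(.160,.22),q);r.move_linear(P(.160),q,vel=.12)
print(r.current_contact_force().round(1),r.current_q().round(2),r.current_t())
for D in [.150,.146,.142,.138,.134,.131]+list(np.arange(.1295,.1225,-.001)):
    r.move_linear(P(D),q,vel=.03);r.sleep(.1);F=r.current_contact_force();t=C-np.array(r.current_tool_pos()[:2])
    print(round(D,4),(t@n).round(4),F.round(1))
    if -F[:2]@n>15: break
r.move_linear(P(.160),q,vel=.1);r.move_linear(P(.160,.22),q,vel=.2)
j=list(r.current_q());j[0]=-1.379;r.set_joints(j)
d=handle();cv2.imwrite("pics/s3.png",cv2.resize(d["pixels"][150:320,100:330],None,fx=3,fy=3)[:,:,::-1])
Pc=cloud(d);px=d["pixels"].astype(int);m=(px.max(2)<60)&(Pc[...,2]>.08)&(Pc[...,2]<.1)
w=C-Pc[m][:,:2];s=w@n;k=(s>.09)&(s<.15)&(abs(w@[-n[1],n[0]])<.02);print("knob dist",np.percentile(s[k],[5,50,95]).round(4),k.sum(),r.current_t())
```

```text
[ 0.5 -0.1 -0.4] [-0.71  0.71  1.49 -0.    0.95 -0.99] 25.775
0.15 0.1501 [-0.7 -0.1 -0. ]
0.146 0.146 [ 0.  -0.2  0.2]
0.142 0.142 [ 0.2 -0.4  0.4]
0.138 0.1378 [-0.8 -0.3  0.3]
0.134 0.1338 [-0.7 -0.3  0.3]
0.131 0.1309 [-0.1  0.4  0.5]
0.1295 0.1295 [ 0.8 -0.9 -0.7]
0.1285 0.1285 [ 0.3 -2.9 -0.8]
0.1275 0.1274 [ 0.2 -1.7 -0.5]
0.1265 0.1264 [ 1.  -0.8 -1.1]
0.1255 0.1259 [ 2.1 -5.2 -2.5]
0.1245 0.1258 [  3.2 -10.4  -5. ]
0.1235 0.1257 [  4.3 -15.   -7.9]
handle [ 0.4617 -0.1712  0.1518] px 169.71 236.38 91 r 0.0641 deg 105.58
knob dist [0.1053 0.1104 0.1155] 64 33.5917
```

View pics/s3.png

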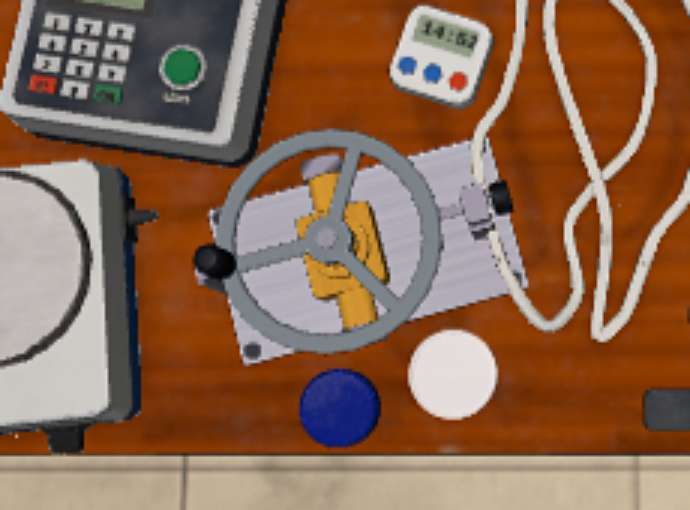

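The knob at crop (500,197) is pushed home: it measures 110 mm from the axis against the 111 mm given, and it stopped hard. The handle is at the post at crop (213,262), and the bystanders haven't moved.

```bash
python3 -c "
from cell import r
print(r.hand_in())"
```

```text
the job is handed in; nothing more can be done
None
```

The valve is open one full turn, with the handle back at the pointer post to within about 0.2°. The lock pin is pushed fully home, and the job was handed in at about 34 s.

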